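Centre the wobbly cup on the warmer and start it

ROBOT

A 7-joint arm with a two-finger parallel gripper is mounted at the origin on the work surface. World frame = base frame: x ahead of the robot, y to its left, z up, the work surface at z = 0. Lengths are in m, angles in rad, forces in N, time in s.
With the tool pointing down it reaches from about 0.4 to 0.85 m from the base axis. Payload 10.4 kg.
Tool frame: the origin (TCP) lies midway between the tips of the shut fingers; the grasp point (between the pads) lies hold_point_z behind it (hold_point_z is the distance from the TCP to the grasp point, in m); z points along the fingers, y is the line along which they close (so a half turn about z gives the same grasp; the last joint's range is limited). The gripper opens to 87 mm and grips with 3 to 60 N. Pads are 19 mm wide; open, the fingers measure 117 mm over their backs; the gripper's body (75 mm by 190 mm) begins 51 mm behind the grasp point.
Start: joints at [1.309, 0.332, -0.065, 1.46, 0.022, 1.35, -0.088], TCP at [0.148, -0.607, 0.223] pointing down, gripper open.
Joint ranges: [-2.6, 2.6], [-0.5, 2.12], [-1.47, 1.34], [0.16, 2.42], [-1.27, 4.41], [0.06, 2.06], [-2.6, 2.6]. Speed limits (rad/s): [2.22, 2.22, 2.79, 2.79, 3.14, 3.14, 3.14].

INTERFACE

Orientations are given as a unit quaternion [x, y, z, w].
In Python, from bench import * gives the robot as it stands. The module is installed in compiled form; this text tells all that it offers.
- The arm moves only by the tool drive_tool, never from a script. Its argument "increments" is a list of rows, each a list of 6 numbers: the shift along the tool's x, y, z scaled (see below), then the turn, a rotation vector about the tool's x, y, z scaled (see below). In form: [[dx, dy, dz, rx, ry, rz], ...]. A call has exactly 5 rows; each row is the pose to reach, as a shift and turn from the pose commanded when the call began, along the tool's axes at that moment; what a row does not reach only later rows make up. The controller multiplies each number of a shift by 300 mm and each number of a turn by pi/4 rad. A row lasts 1/12 s, in which the tool goes at most 41.7 mm and 7.16 degrees, less where a joint would pass 70% of its speed; a pose out of reach is approached as far as the arm can. A call with a number of a shift or a turn outside -1 to 1 is refused whole. A call with a gripper value outside its range is refused whole. "claw" is the closure, from 0 (fully open) to 1 (shut), set as the call begins (left out, the last holds). The fingers move at their own pace and stop on an object; "force" is the grip in N (left out, the last holds). Time passes only in rows, so rows that repeat a pose let the fingers close, or fill a call up. It gives the time, the measured TCP pose, the force, the opening and the grip force at its end, in the units of the state.
- read_state(): the state, without advancing time (a new reading comes with each control period).
- camera(name): name is "scene" or "top" or "wrist"; returns the picture (400x640x3 uint8, blue, green, red); there is no depth.
- get_calibration(name): a dict with "K" (3x3 intrinsics, pixels), "position" and "rotation" of the camera in the world. Camera axes: x right, y down, z forward; pixel columns grow to the right and rows downward; lengths in m; the calibration is good to about 2 mm. A picture is of the moment at which its call begins: read the wrist's pose just before it. get_calibration takes no time and is no camera call; for the wrist camera it gives the pose at the moment of the call.
- close_job(): hands the job in; it is judged then, once.
The state is a dict: "time": time; "joint_positions": joint angles; "joint_vel": joint speeds; "joint_torque": joint torques, N m; "ee_pos": TCP position; "eef_rot": TCP orientation; "ft_force": force on the tool from outside, world axes, zero at the start; "torque": the same for the moment, N m; "width": finger opening in m; "grip_force": force on a finger pad.
Only numpy, scipy, OpenCV 4.12 (cv2) and the standard library are available. Lean on these libraries where they do the work, as an engineer would, in place of code of your own. Each camera call takes 0.05 s, during which the arm holds its last target. There are 200 camera calls.

TASK

The stainless cup stands off-centre on the small round plate of the cup warmer. With light taps or pushes of the fingertips, slide it along the plate until it stands upright in the middle, then press the red button on the warmer fully down and let go. Do not grip, lift or tip the cup, do not shove the warmer along the counter, and leave the bowl, spoon case and jar alone.

Things in the scene. Friction and masses are not known exactly. Their poses are not given: they have to be found in the camera images.
- warmer: Sage green cup warmer, loose, 0.9 kg. Round base 92 mm across with a flat black plate on top, 80 mm across, its top 38 mm above the counter; a thin orange ring, 63 to 69 mm across, is printed on it, concentric. A tongue 44 mm wide, 16 mm high runs along the warmer's -x to 115 mm from the plate's centre and carries the button. Origin: on the counter below the plate's centre; z up.
- plate_centre (a point): Centre of the plate's top face, 38 mm above the counter, where the middle of the cup's foot belongs; axes as the warmer.
- cup: Small open stainless cup, about 0.13 kg, wobbly on its narrow foot. Round: foot 38 mm across, widening to a belly 60 mm across between 17 and 27 mm above the foot, narrowing to 48 mm across at the rim, 56 mm above the foot. Wall 3 mm. It slides on the plate when pushed at the belly. Origin: centre of the foot's underside; z is the cup's axis, pointing up.
- button (a joint): How far the red round push button (24 mm across, in a white housing) is pressed: 0 is up, 0.006 m is fully down; a spring returns it, about 3 N at full travel. It presses straight down.
- button_top (a point): Centre of the top of the red button when up, 38 mm above the counter; on the tongue, 94 mm from the plate's centre along the warmer's -x.
- bowl: Blue ceramic bowl, 120 mm across, 50 mm high; leave alone. Origin: centre of its underside.
- spoon_case: White travel case 73 x 190 mm, its lid standing open to 90 mm high, two pink spoons inside; leave alone. Origin: centre of its underside, long side along its y.
- snack_jar: Small lidded jar, 60 mm across, 75 mm high; leave alone. Origin: centre of its underside.
Things that resemble listed ones, but are neither listed nor needed, are in the scene too. Of the things that look like the cup, the smaller one is meant. Leave any yellow look-alike of the warmer alone.

How it is judged:
On the way, in this order (a step that is already met when the one before it is completed fails the run):
1. the cup stands upright, untouched, in the middle of the plate (horizontal distance between cup and plate_centre below 0.006 m and angle between cup's own z axis and vertical below 0.06 rad and contact force between each of the arm, the fingers and cup below 0.05 N), for 0.2 s.
2. the button is pressed fully down (value of joint button above 0.0045 m), for 0.05 s.
At the end, for the whole second after the job is handed in: The cup stands upright and at rest on the plate with its foot's centre within 6 mm of the plate's centre, the button has been pressed after that and is up again, and the warmer is within 15 mm of where it stood (horizontal distance between cup and plate_centre below 0.006 m and angle between cup's own z axis and vertical below 0.06 rad and z of cup in the frame of plate_centre between -0.003 and 0.003 m and linear speed of cup below 0.01 m/s and value of joint button below 0.0015 m and distance of warmer from where it was at the start of the episode below 0.015 m); the robot touches nothing.
It fails at once if the cup is tipped by more than 20 degrees, knocked off or lifted (angle between cup's own z axis and vertical above 0.35 rad or z of cup in the frame of plate_centre below -0.01 m or z of cup in the frame of plate_centre above 0.01 m).
It fails at once if the cup is gripped or hit hard (more than 12 N from the fingers) (contact force between the fingers and cup above 12 N).
It fails at once if the button is pressed before the cup is in the middle (value of joint button above 0.003 m and horizontal distance between cup and plate_centre above 0.0075 m).
It fails at once if the warmer is shoved along the counter (distance of warmer from where it was at the start of the episode above 0.015 m).
It fails at once if the bowl, spoon case or jar is moved (distance of any of bowl, spoon_case, snack_jar from where it was at the start of the episode above 0.01 m).
It also fails if it takes over 64 s, if anything falls off the work surface, if the arm or the gripper's body presses on something with over 40 N, if the wrist force passes 120 N, or if a joint passes its speed limit or range.

## Working session

There is one attempt and no reset: what is moved stays moved. The work goes in short steps, Python scripts to look and compute and a tool call to move; the robot and the scene stay as the last step left them, time stands still between calls to the robot, and variables do not carry over. Pictures are saved under pics/ and viewed, at most 10 in all, crops included, and the job is handed in when it is done.

Besides the shell and the picture viewer there is one more tool, called after "Call:" by a JSON object that holds its "op" and its "data". drive_tool: Moves the arm, as the interface text tells. Its arguments: {"type":"object","properties":{"increments":{"type":"array","items":{"type":"array","items":{"type":"number"}}},"claw":{"type":"number"},"force":{"type":"number"}},"required":["increments"]}

```bash
mkdir -p pics; ls; python3 - <<'E'
from bench import *
import cv2,numpy as np
s=read_state();print(s)
for n in("scene","top","wrist"):
    im=camera(n);cv2.imwrite(f"pics/{n}0.png",im);c=get_calibration(n);print(n,np.round(c["K"],1).tolist(),np.round(c["position"],3),np.round(c["rotation"],3).tolist())
E
```

```text
pics
{'time': 0.0, 'joint_positions': array([ 1.30940939,  0.33289239, -0.06470403,  1.46094796,  0.02164111,
        1.34989342, -0.08849153]), 'joint_vel': array([ 0.00078361, -0.00024962, -0.00030112,  0.00022672,  0.00111902,
       -0.00227228,  0.00061422]), 'joint_torque': array([-1.22454596e-03, -6.23246956e+01,  2.43798725e-02, -3.89892304e+01,
       -6.14217971e-02,  3.96944617e-02,  1.06427783e-04]), 'ee_pos': array([ 0.14771844, -0.60689244,  0.22173798]), 'eef_rot': array([ 9.92878276e-01,  1.19131056e-01, -1.38094483e-04, -7.08871017e-04]), 'ft_force': array([-0.0907134 ,  0.95927231,  1.23375915]), 'torque': array([-0.00251945,  0.02527435,  0.0472109 ]), 'grip_force': 0.0, 'width': 0.08701805404093955}
scene [[420.7, 0.0, 313.8], [0.0, 420.7, 197.4], [0.0, 0.0, 1.0]] [1.084 0.407 0.949] [0.408, 0.859, -0.277, -0.133]
top [[504.5, 0.0, 317.6], [0.0, 504.5, 200.2], [0.0, 0.0, 1.0]] [0.458 0.016 1.309] [0.71, -0.703, 0.04, -0.031]
wrist [[318.0, 0.0, 317.2], [0.0, 318.0, 190.8], [0.0, 0.0, 1.0]] [ 0.219 -0.589  0.385] [0.779, -0.612, -0.083, 0.105]
```

View pics/top0.png

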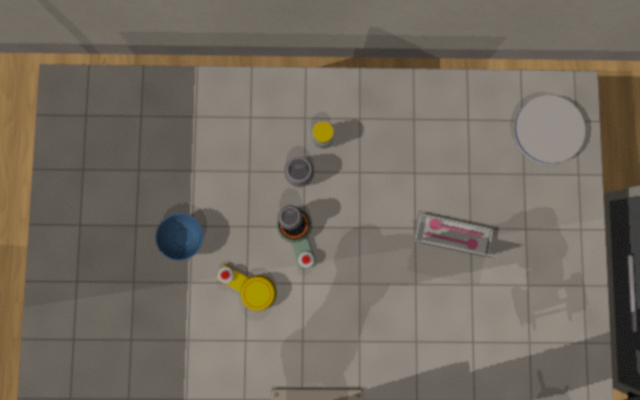

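View pics/scene0.png

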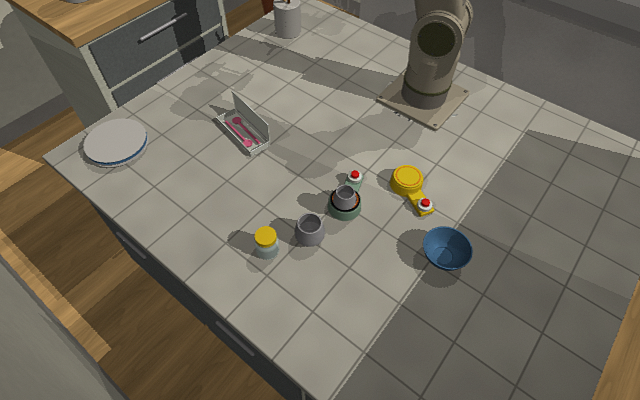

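The top view shows the green warmer's plate at about (294,223), the cup on it at (290,217) and its red button at (306,260). The scene view shows the plate at (345,205) and the button at (355,177). The yellow look-alike, larger cup, jar and bowl are close by.

```bash
cat > h.py <<'E'
from bench import *
import cv2,numpy as np
from scipy.spatial.transform import Rotation as R
def ray(c,uv):
    d=np.array([(uv[0]-c["K"][0][2])/c["K"][0][0],(uv[1]-c["K"][1][2])/c["K"][1][1],1.])
    M=np.array(c["rotation"]); M=M if M.shape==(3,3) else R.from_quat(M).as_matrix()
    return np.array(c["position"]),M@(d/np.linalg.norm(d))
def onz(c,uv,z):
    p,d=ray(c,uv);return p+d*(z-p[2])/d[2]
def tri(rs):
    A=sum(np.eye(3)-np.outer(d,d) for p,d in rs);b=sum((np.eye(3)-np.outer(d,d))@p for p,d in rs)
    return np.linalg.solve(A,b)
def red(im,lo=(0,150,80),hi=(6,255,255)):
    h=cv2.cvtColor(im,cv2.COLOR_BGR2HSV)
    return cv2.inRange(h,lo,hi)|cv2.inRange(h,(174,lo[1],lo[2]),(180,255,255))
def blobs(m,amin=15):
    n,l,s,c=cv2.connectedComponentsWithStats(m)
    return [(np.round(c[i],1),s[i].tolist()) for i in range(1,n) if s[i,4]>=amin]
E
python3 - <<'E'
from h import *
b={}
for n in("scene","top"):
    im=cv2.imread(f"pics/{n}0.png");print(n,blobs(red(im)))
C={n:get_calibration(n) for n in("scene","top")}
for n,a in(("top",[(306,260),(294,223),(290,217),(258,293),(180,237),(299,172)]),("scene",[(355,175),(345,205)])):
    for uv in a: print(n,uv,np.round(onz(C[n],uv,.038),3))
print(np.round(tri([ray(C["top"],(306,260)),ray(C["scene"],(355,175))]),3))
a=cv2.resize(cv2.imread("pics/top0.png")[190:275,245:345],None,fx=4,fy=4,interpolation=2)
b=cv2.resize(cv2.imread("pics/scene0.png")[155:240,300:400],None,fx=4,fy=4,interpolation=2)
cv2.imwrite("pics/z.png",np.hstack([a,b]))
w=get_calibration("wrist");s=read_state()
T=R.from_quat(s["eef_rot"]);print("cam in tool",T.inv().apply(w["position"]-s["ee_pos"]),(T.inv()*R.from_quat(w["rotation"])).as_matrix().round(3))
print("tool axes",T.as_matrix().round(3))
E
```

```text
scene [(array([354.9, 173.6]), [351, 170, 8, 8, 46]), (array([425.3, 202. ]), [421, 198, 9, 9, 51])]
top [(array([305.6, 259.1]), [302, 256, 8, 7, 43]), (array([224.7, 274.7]), [221, 271, 8, 8, 47])]
top (306, 260) [0.436 0.029 0.038]
top (294, 223) [0.529 0.06  0.038]
top (290, 217) [0.544 0.07  0.038]
top (258, 293) [0.354 0.147 0.038]
top (180, 237) [0.491 0.345 0.038]
top (299, 172) [0.659 0.049 0.038]
scene (355, 175) [0.441 0.034 0.038]
scene (345, 205) [0.54  0.074 0.038]
[0.435 0.03  0.029]
cam in tool [ 0.07312337 -0.00071346 -0.16292082] [[ 0.001 -0.964 -0.265]
 [ 1.     0.001  0.   ]
 [-0.    -0.265  0.964]]
tool axes [[ 0.972  0.237 -0.   ]
 [ 0.237 -0.972  0.001]
 [-0.    -0.001 -1.   ]]
```

View pics/z.png

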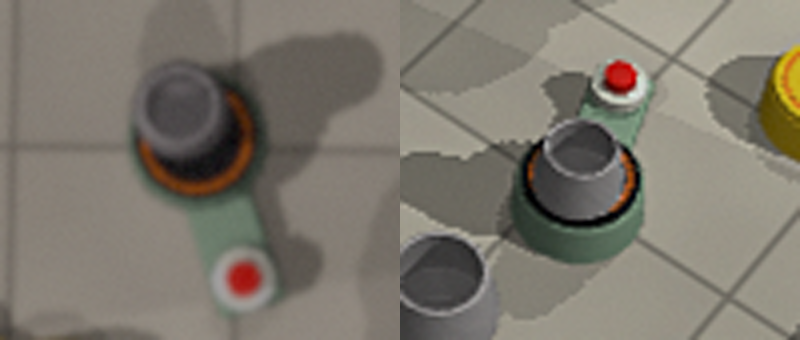

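The crops show the cup shifted away from the button on the green warmer. The button is the red blob at (305.6,259.1) in the top view and (354.9,173.6) in the scene view. Next I'll bring the wrist camera over the warmer.

Call:
{"op": "drive_tool", "data": {"increments": [[0.09,-0.09,-0.02,0,0,0],[0.18,-0.18,-0.04,0,0,0],[0.27,-0.27,-0.06,0,0,0],[0.36,-0.36,-0.08,0,0,0],[0.45,-0.45,-0.1,0,0,0]], "claw": 1, "force": 10}}

```text
time: 0.57
ee_pos: [0.2476, -0.4424, 0.2526]
eef_rot: [0.993, 0.119, -0.0, -0.0]
ft_force: [1.1, -0.2, 0.6]
width: 0.0616
grip_force: 0.0
```

Call:
{"op": "drive_tool", "data": {"increments": [[0.09,-0.09,0,0,0,0],[0.18,-0.18,0,0,0,0],[0.27,-0.27,0,0,0,0],[0.36,-0.36,0,0,0,0],[0.45,-0.45,0,0,0,0]]}}

```text
time: 0.98
ee_pos: [0.3468, -0.2793, 0.2525]
eef_rot: [0.993, 0.119, -0.0, 0.0]
ft_force: [2.3, -1.2, 0.3]
width: 0.0288
grip_force: 0.0
```

Call:
{"op": "drive_tool", "data": {"increments": [[0.09,-0.09,0,0,0,0],[0.18,-0.18,0,0,0,0],[0.27,-0.27,0,0,0,0],[0.36,-0.36,0,0,0,0],[0.45,-0.45,0,0,0,0]]}}

```text
time: 1.4
ee_pos: [0.446, -0.1162, 0.2527]
eef_rot: [0.993, 0.119, 0.0, 0.0]
ft_force: [2.6, -0.1, -0.8]
width: 0.0014
grip_force: 0.0
```

Call:
{"op": "drive_tool", "data": {"increments": [[0.09,-0.09,0,0,0,0],[0.18,-0.18,0,0,0,0],[0.27,-0.27,0,0,0,0],[0.36,-0.36,0,0,0,0],[0.45,-0.45,0,0,0,0]]}}

```text
time: 1.82
ee_pos: [0.5455, 0.0466, 0.2525]
eef_rot: [0.993, 0.119, 0.0, 0.0]
ft_force: [1.4, 0.4, 1.3]
width: 0.0003
grip_force: 0.0
```

```bash
python3 - <<'E'
from h import *
import pickle
camera("wrist");c=get_calibration("wrist");im=camera("wrist")
cv2.imwrite("pics/w1.png",im);pickle.dump(c,open("w1.pkl","wb"));print(read_state()["ee_pos"])
E
```

```text
[0.54568826 0.05167863 0.25194986]
```

View pics/w1.png

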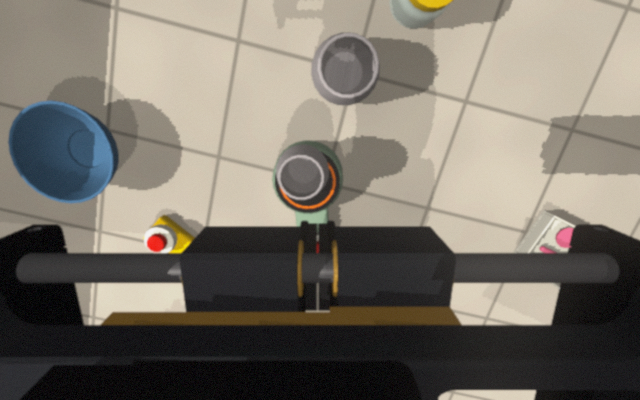

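The wrist view shows the cup rim at about (303,178) and the orange ring around (307,183). The button is hidden behind the gripper, so I'll back off for a second view that includes it.

Call:
{"op": "drive_tool", "data": {"increments": [[-0.1,0,0.02,0,0,0],[-0.2,0,0.04,0,0,0],[-0.3,0,0.06,0,0,0],[-0.35,0,0.08,0,0,0],[-0.35,0,0.08,0,0,0]]}}

```text
time: 2.33
ee_pos: [0.4399, 0.0187, 0.2275]
eef_rot: [0.993, 0.118, -0.001, 0.001]
ft_force: [0.5, -1.2, 0.3]
width: -0.0
grip_force: 0.0
```

```bash
cat >> h.py <<'E'
from scipy.optimize import least_squares
def circ(P,r=None):
    P=np.asarray(P)[:,:2];m=P.mean(0)
    f=lambda q:np.hypot(P[:,0]-q[0],P[:,1]-q[1])-(q[2] if r is None else r)
    s=least_squares(f,[*m,.03][:3 if r is None else 2],loss="soft_l1",f_scale=.001);return s.x,np.sqrt(np.mean(s.fun**2))
def orange(im): return cv2.inRange(cv2.cvtColor(im,cv2.COLOR_BGR2HSV),(6,140,90),(17,255,255))
def look(tag):
    import pickle
    camera("wrist");c=get_calibration("wrist");im=camera("wrist")
    cv2.imwrite(f"pics/{tag}.png",im);pickle.dump(c,open(tag+".pkl","wb"));return im,c
E
python3 - <<'E'
from h import *
import pickle
look("w2");print(read_state()["ee_pos"])
for t in("w1","w2"):
    im=cv2.imread(f"pics/{t}.png");c=pickle.load(open(t+".pkl","rb"))
    print(t,"red",[(b,np.round(onz(c,b[0],.038),4)) for b in blobs(red(im))])
    m=orange(im);print("or",[b for b in blobs(m,8)])
im=cv2.imread("pics/w2.png");c=pickle.load(open("w2.pkl","rb"))
u=c;K=np.array(c["K"]);M=R.from_quat(c["rotation"]).as_matrix()
q=K@(M.T@(np.array([.51,.055,.04])-c["position"]));q=(q/q[2])[:2].astype(int);print(q)
x0,y0=max(q[0]-75,0),max(q[1]-60,0)
cv2.imwrite("pics/w2c.png",cv2.resize(im[y0:y0+140,x0:x0+180],None,fx=4,fy=4,interpolation=2));print(x0,y0)
E
```

```text
[0.44270608 0.01962094 0.22878878]
w1 red [((array([156.4, 242.5]), [148, 235, 18, 17, 239]), array([0.3998, 0.2325, 0.038 ])), ((array([317.1, 248.3]), [316, 244, 3, 9, 25]), array([0.4426, 0.0297, 0.038 ]))]
or [(array([315.1, 194.5]), [280, 163, 56, 47, 367])]
w2 red [((array([124.1, 162.9]), [113, 154, 23, 19, 338]), array([0.3988, 0.2322, 0.038 ])), ((array([305.1, 170.1]), [296, 161, 19, 19, 288]), array([0.4385, 0.0327, 0.038 ]))]
or [(array([298.8, 100.2]), [262, 62, 67, 57, 525])]
[299 101]
224 41
```

View pics/w2c.png

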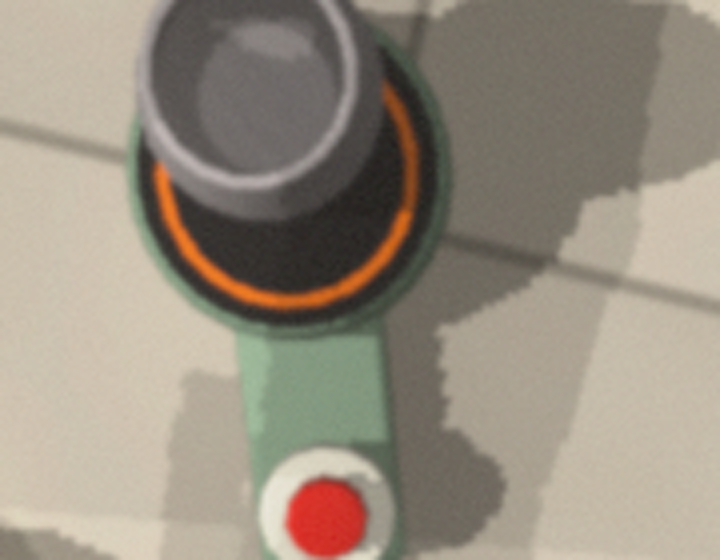

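The close view shows the orange ring arc, with its bottom at about (297,116). The cup rim spans x 259–313 with its bottom near y=88, and the button is at (305,170).

```bash
cat >> h.py <<'E'
def ring(im,c,z=.038):
    m=orange(im);n,l,s,cc=cv2.connectedComponentsWithStats(m);i=1+np.argmax(s[1:,4])
    v,u=np.nonzero(l==i);return circ([onz(c,p,z) for p in zip(u,v)])
def rim(im,c,p0,z=.094,r=.0225,rng=(20,34),k=1.0,box=3):
    g=cv2.GaussianBlur(cv2.cvtColor(im,cv2.COLOR_BGR2GRAY),(3,3),0).astype(np.float32);P=[];sat=im.max(2).astype(int)-im.min(2)
    for a in np.linspace(-.2,np.pi+.2,60):
        rr=np.arange(*rng,.25);x=(p0[0]+rr*np.cos(a)).astype(np.float32);y=(p0[1]+rr*np.sin(a)).astype(np.float32)
        b=cv2.remap(g,x[None],y[None],1)[0]; i=np.argmax(b-np.maximum(np.roll(b,10),np.roll(b,-10)));P.append((x[i],y[i]))
    W=[onz(c,p,z) for p in P];return circ(W),circ(W,r)
E
python3 - <<'E'
from h import *
import pickle
cs={}
for t,p0,rg in(("w1",(303,178),(19,28)),("w2",(286,61),(22,31))):
    im=cv2.imread(f"pics/{t}.png");c=pickle.load(open(t+".pkl","rb"));cs[t]=c
    q=ring(im,c);print(t,"ring",q);print(" rim",*rim(im,c,p0,rng=rg))
# heights by two views: project fitted centres back at assumed z -> ray, triangulate
def px(c,P):
    q=np.array(c["K"])@(R.from_quat(c["rotation"]).as_matrix().T@(np.array(P)-c["position"]));return (q/q[2])[:2]
for f,z in(("ring",.038),("rim",.094)):
    rs=[]
    for t,p0,rg in(("w1",(303,178),(19,28)),("w2",(286,61),(22,31))):
        im=cv2.imread(f"pics/{t}.png");c=cs[t]
        x=ring(im,c)[0] if f=="ring" else rim(im,c,p0,rng=rg)[0][0]
        rs.append(ray(c,px(c,[x[0],x[1],z])))
    im=cv2.imread("pics/top0.png") ;print(f,tri(rs))
rs=[ray(cs["w2"],(305.1,170.1)),ray(get_calibration("top"),(305.6,259.1)),ray(get_calibration("scene"),(354.9,173.6))]
print("btn",tri(rs),tri(rs[:2]))
E
```

```text
w1 ring (array([0.52632553, 0.06393578, 0.03338284]), np.float64(0.0014947378702140437))
 rim (array([0.54240345, 0.07210753, 0.02298015]), np.float64(0.00037040363832909883)) (array([0.5418367 , 0.07191685]), np.float64(0.0004601191697966337))
w2 ring (array([0.52627368, 0.06364369, 0.03293045]), np.float64(0.0013580394479240801))
 rim (array([0.54293994, 0.07358176, 0.02338937]), np.float64(0.0007240984122999309)) (array([0.54191161, 0.07322938]), np.float64(0.0009369358088739292))
ring [0.52625113 0.06380309 0.03751288]
rim [0.54284991 0.0726689  0.09681995]
btn [0.43838891 0.03141547 0.03923181] [0.43824278 0.03118042 0.03596663]
```

Call:
{"op": "drive_tool", "data": {"increments": [[0.12,-0.03,0.04,0,0,-0.07],[0.24,-0.06,0.08,0,0,-0.14],[0.36,-0.09,0.13,0,0,-0.21],[0.48,-0.12,0.18,0,0,-0.28],[0.565,-0.147,0.24,0,0,-0.34]]}}

```text
time: 2.85
ee_pos: [0.6005, 0.1047, 0.1553]
eef_rot: [0.968, 0.251, 0.001, -0.001]
ft_force: [-0.2, -0.1, 1.6]
width: 0.0006
grip_force: 0.0
```

```bash
cat > plan.py <<'E'
from h import *
import sys
s=read_state();T=R.from_quat(s["eef_rot"]).as_matrix();e=s["ee_pos"]
t=np.array(eval(sys.argv[1]));print(e.round(4),s["eef_rot"].round(3),"toolx deg",np.degrees(np.arctan2(T[1,0],T[0,0])).round(2),"f",s["ft_force"].round(1),"t",s["time"])
print("need units",(T.T@(t-e)/.3).round(4))
E
python3 - <<'E'
from h import *
camera("wrist")
E
python3 plan.py "[.597,.103,.058]"
```

```text
[0.6004 0.1069 0.1499] [ 0.967  0.254 -0.002 -0.003] toolx deg 29.38 f [-3.6 -1.2 -3.6] t 2.9
need units [-0.0157  0.0077  0.3065]
```

Call:
{"op": "drive_tool", "data": {"increments": [[0,0.004,0.07,0,0,0],[0,0.007,0.15,0,0,0],[0,0.007,0.23,0,0,0],[0,0.007,0.3,0,0,0],[0,0.007,0.3,0,0,0]]}}

```text
time: 3.32
ee_pos: [0.5962, 0.1009, 0.0619]
eef_rot: [0.968, 0.25, -0.003, -0.001]
ft_force: [-0.2, -0.2, -0.3]
width: 0.0004
grip_force: 0.0
```

Call:
{"op": "drive_tool", "data": {"increments": [[0,0,0,0,0,0],[0,0,0,0,0,0],[0,0,0,0,0,0],[0,0,0,0,0,0],[0,0,0,0,0,0]]}}

```text
time: 3.73
ee_pos: [0.5987, 0.1014, 0.0676]
eef_rot: [0.968, 0.25, 0.001, 0.0]
ft_force: [0.2, -0.5, -0.2]
width: 0.0008
grip_force: 0.0
```

```bash
python3 plan.py "[.5263+.0395*.875,.0638+.0395*.484,.058]"; python3 - <<'E'
from h import *
a=camera("scene");b,c=look("w3")
cv2.imwrite("pics/s3.png",np.hstack([cv2.resize(a[130:260,270:400],(390,390),interpolation=2),cv2.resize(b[150:400,190:450],(400,390))]))
E
```

```text
[0.5987 0.1014 0.0676] [0.968 0.25  0.001 0.   ] toolx deg 28.97 f [ 0.2 -0.5 -0.2] t 3.7333
need units [-0.1403 -0.0071  0.0319]
```

View pics/s3.png

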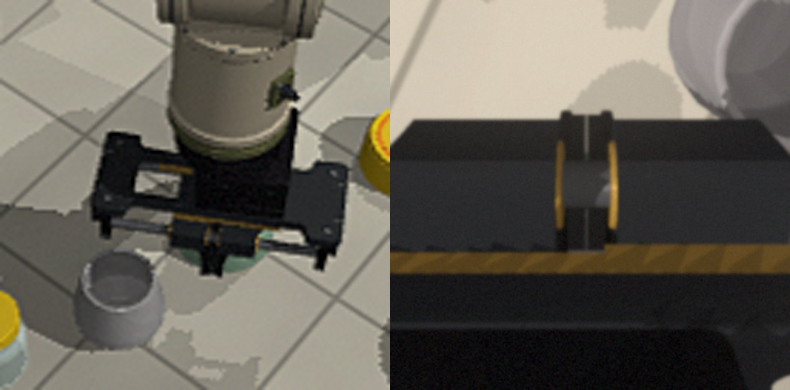

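The gripper is down behind the cup and clear of the larger one. The cup itself is hidden. I'll lower to belly height and approach slowly.

Call:
{"op": "drive_tool", "data": {"increments": [[0,-0.003,0.015,0,0,0],[-0.015,-0.007,0.032,0,0,0],[-0.03,-0.007,0.032,0,0,0],[-0.045,-0.007,0.032,0,0,0],[-0.06,-0.007,0.032,0,0,0]]}}

```text
time: 4.3
ee_pos: [0.5807, 0.0942, 0.0568]
eef_rot: [0.968, 0.25, -0.0, 0.0]
ft_force: [0.5, 0.4, 0.4]
width: 0.0004
grip_force: 0.0
```

Call:
{"op": "drive_tool", "data": {"increments": [[-0.005,0,0,0,0,0],[-0.01,0,0,0,0,0],[-0.015,0,0,0,0,0],[-0.02,0,0,0,0,0],[-0.025,0,0,0,0,0]]}}

```text
time: 4.72
ee_pos: [0.5749, 0.091, 0.0571]
eef_rot: [0.968, 0.25, 0.0, -0.0]
ft_force: [1.0, -0.4, -0.1]
width: 0.0008
grip_force: 0.4
```

```bash
python3 plan.py "[.5263+.0395*.875,.0638+.0395*.484,.058]"
```

```text
[0.5749 0.091  0.0571] [ 0.968  0.25   0.    -0.   ] toolx deg 28.99 f [ 1.  -0.4 -0.1] t 4.7167
need units [-0.0539  0.0008 -0.003 ]
```

Call:
{"op": "drive_tool", "data": {"increments": [[-0.005,0,0,0,0,0],[-0.01,0,0,0,0,0],[-0.015,0,0,0,0,0],[-0.02,0,0,0,0,0],[-0.025,0,0,0,0,0]]}}

```text
time: 5.13
ee_pos: [0.5681, 0.0872, 0.057]
eef_rot: [0.968, 0.25, 0.0, 0.0]
ft_force: [0.7, 0.1, 0.3]
width: 0.0006
grip_force: 0.5
```

Call:
{"op": "drive_tool", "data": {"increments": [[-0.005,0,0,0,0,0],[-0.01,0,0,0,0,0],[-0.015,0,0,0,0,0],[-0.02,0,0,0,0,0],[-0.023,0,0,0,0,0]]}}

```text
time: 5.55
ee_pos: [0.562, 0.0837, 0.0569]
eef_rot: [0.968, 0.25, -0.0, 0.0]
ft_force: [2.1, 0.6, 1.8]
width: 0.0008
grip_force: 0.5
```

```bash
python3 plan.py "[.5263+.0395*.875,.0638+.0395*.484,.058]"
```

```text
[0.562  0.0837 0.0569] [ 0.968  0.25  -0.     0.   ] toolx deg 28.98 f [2.1 0.6 1.8] t 5.55
need units [-0.0045  0.0006 -0.0036]
```

Call:
{"op": "drive_tool", "data": {"increments": [[0.015,0,0,0,0,0],[0.05,0,0,0,0,0],[0.1,0,-0.02,0,0,0],[0.1,0,-0.15,0,0,0],[0.1,0,-0.28,0,0,0]]}}

```text
time: 5.97
ee_pos: [0.5872, 0.0988, 0.1399]
eef_rot: [0.968, 0.251, -0.002, -0.001]
ft_force: [0.9, 1.0, 0.9]
width: 0.0007
grip_force: 0.0
```

Call:
{"op": "drive_tool", "data": {"increments": [[0,0,-0.13,0,0,0],[-0.12,0,-0.26,0,0,0],[-0.24,0,-0.28,0,0,0],[-0.36,0,-0.28,0,0,0],[-0.48,0,-0.28,0,0,0]]}}

```text
time: 6.38
ee_pos: [0.4612, 0.0284, 0.2253]
eef_rot: [0.968, 0.25, 0.0, 0.0]
ft_force: [-0.2, -1.5, 0.5]
width: 0.0004
grip_force: 0.0
```

Call:
{"op": "drive_tool", "data": {"increments": [[0,0,0,0,0,0],[0,0,0,0,0,0],[0,0,0,0,0,0],[0,0,0,0,0,0],[0,0,0,0,0,0]]}}

```text
time: 6.8
ee_pos: [0.463, 0.0296, 0.2247]
eef_rot: [0.968, 0.251, -0.0, -0.001]
ft_force: [0.5, 0.6, -0.0]
width: 0.0008
grip_force: 0.0
```

```bash
python3 - <<'E'
from h import *
im,c=look("w4");print(read_state()["ee_pos"])
def px(P):
    q=np.array(c["K"])@(R.from_quat(c["rotation"]).as_matrix().T@(np.array(P)-c["position"]));return (q/q[2])[:2]
p=px([.528,.0645,.094]);r=np.linalg.norm(px([.528,.0875,.094])-p);print(p,r)
print("ring",ring(im,c))
for _ in range(3):
    x=rim(im,c,p,rng=(r-5,r+5));p=px([*x[0][0][:2],.094])
print("rim",x,p);print("red",[(b,onz(c,b[0],.038).round(4)) for b in blobs(red(im))])
u,v=p.astype(int);y0=max(v-60,0);x0=u-90
cv2.imwrite("pics/w4c.png",cv2.resize(im[y0:y0+140,x0:x0+180],None,fx=4,fy=4,interpolation=2))
E
```

```text
[0.46279871 0.02944457 0.2246236 ]
[319.22027066 102.68416768] 26.34130115356861
ring (array([0.52601713, 0.06445126, 0.03372152]), np.float64(0.0010036677139637282))
rim ((array([0.52593518, 0.06672978, 0.02283254]), np.float64(0.00011511632989459236)), (array([0.52557565, 0.0665336 ]), np.float64(0.0002265226237936378))) [315.90232444 103.52269583]
red [((array([126. , 132.4]), [115, 123, 23, 20, 366]), array([0.399 , 0.2326, 0.038 ])), ((array([304.9, 188.1]), [296, 179, 19, 19, 288]), array([0.4386, 0.0329, 0.038 ]))]
```

View pics/w4c.png

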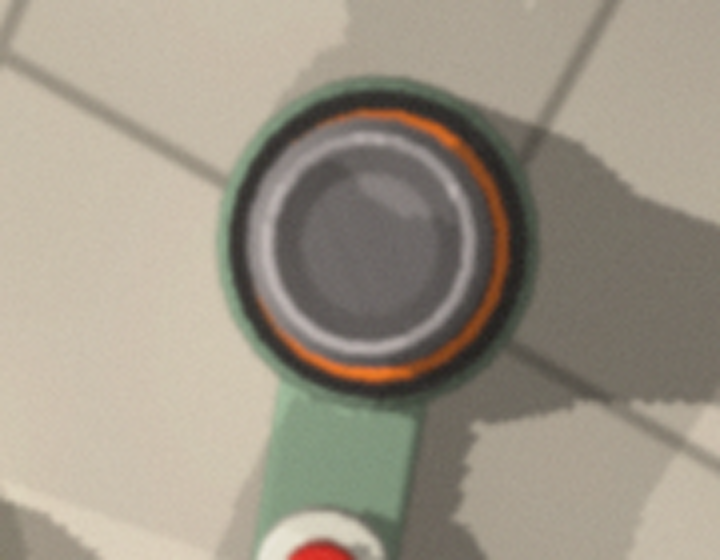

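The cup stands upright inside the ring, about 2.3 mm from the plate centre (rim (316,103.5), base centre about (319,102)), well within 6 mm. Next is the button.

```bash
python3 plan.py "[.4386,.0325,.055]"
```

```text
[0.4628 0.0294 0.2246] [ 0.968  0.251 -0.    -0.001] toolx deg 29.06 f [-0.8 -0.4  0.1] t 6.9
need units [-0.0655 -0.0471  0.5655]
```

Call:
{"op": "drive_tool", "data": {"increments": [[-0.06,-0.045,0.05,0,0,0],[-0.065,-0.047,0.16,0,0,0],[-0.065,-0.047,0.27,0,0,0],[-0.065,-0.047,0.36,0,0,0],[-0.065,-0.047,0.4,0,0,0]]}}

```text
time: 7.32
ee_pos: [0.4368, 0.032, 0.1016]
eef_rot: [0.968, 0.251, -0.002, -0.001]
ft_force: [-0.4, -0.1, -0.4]
width: 0.0005
grip_force: 0.0
```

Call:
{"op": "drive_tool", "data": {"increments": [[0,0,0.04,0,0,0],[0,0,0.08,0,0,0],[0,0,0.12,0,0,0],[0,0,0.15,0,0,0],[0,0,0.15,0,0,0]]}}

```text
time: 7.73
ee_pos: [0.4377, 0.0316, 0.0584]
eef_rot: [0.968, 0.25, -0.001, -0.0]
ft_force: [-0.7, -0.4, -0.5]
width: 0.0002
grip_force: 0.0
```

```bash
python3 plan.py "[.4386,.0325,.032]"
```

```text
[0.4377 0.0316 0.0584] [ 0.968  0.25  -0.001 -0.   ] toolx deg 28.99 f [-0.7 -0.4 -0.5] t 7.7333
need units [ 0.0041 -0.0011  0.088 ]
```

Call:
{"op": "drive_tool", "data": {"increments": [[0.003,0,0.012,0,0,0],[0.003,0,0.025,0,0,0],[0.003,0,0.04,0,0,0],[0.003,0,0.055,0,0,0],[0.003,0,0.065,0,0,0]]}}

```text
time: 8.15
ee_pos: [0.4393, 0.0319, 0.0401]
eef_rot: [0.968, 0.25, 0.0, 0.0]
ft_force: [0.4, 0.6, 0.5]
width: 0.0007
grip_force: 0.0
```

Call:
{"op": "drive_tool", "data": {"increments": [[0,0,0.005,0,0,0],[0,0,0.01,0,0,0],[0,0,0.015,0,0,0],[0,0,0.02,0,0,0],[0,0,0.024,0,0,0]]}}

```text
time: 8.57
ee_pos: [0.4393, 0.032, 0.0332]
eef_rot: [0.968, 0.25, -0.0, 0.0]
ft_force: [-2.2, -0.2, 3.0]
width: 0.0002
grip_force: 1.3
```

Call:
{"op": "drive_tool", "data": {"increments": [[0,0,0.002,0,0,0],[0,0,0.005,0,0,0],[0,0,0.007,0,0,0],[0,0,0.008,0,0,0],[0,0,0.008,0,0,0]]}}

```text
time: 8.98
ee_pos: [0.4395, 0.032, 0.0319]
eef_rot: [0.968, 0.25, -0.0, 0.001]
ft_force: [-8.4, -0.8, 23.0]
width: 0.0006
grip_force: 11.6
```

The force rose to 23 N, so the button is on its stop. I'll release it, retreat and check.

Call:
{"op": "drive_tool", "data": {"increments": [[0,0,-0.02,0,0,0],[0,0,-0.07,0,0,0],[0,0,-0.2,0,0,0],[0.03,0,-0.33,0,0,0],[0.06,0.02,-0.46,0,0,0]]}}

```text
time: 9.4
ee_pos: [0.4573, 0.0364, 0.1705]
eef_rot: [0.968, 0.251, -0.0, 0.0]
ft_force: [2.2, -0.3, -0.6]
width: 0.0002
grip_force: 0.0
```

Call:
{"op": "drive_tool", "data": {"increments": [[0,0,-0.1,0,0,0],[0,0.03,-0.18,0,0,0],[0,0.03,-0.18,0,0,0],[0,0.03,-0.18,0,0,0],[0,0.03,-0.18,0,0,0]]}}

```text
time: 9.82
ee_pos: [0.4619, 0.0276, 0.222]
eef_rot: [0.968, 0.25, -0.0, -0.0]
ft_force: [-0.6, -0.2, 0.3]
width: 0.0004
grip_force: 0.0
```

```bash
python3 - <<'E'
from h import *
im,c=look("w5");s=read_state();print(s["ee_pos"],s["time"],s["ft_force"])
def px(P):
    q=np.array(c["K"])@(R.from_quat(c["rotation"]).as_matrix().T@(np.array(P)-c["position"]));return (q/q[2])[:2]
p=px([.526,.0665,.094]);r=np.linalg.norm(px([.526,.0895,.094])-p)
print("ring",ring(im,c))
for _ in range(3):
    x=rim(im,c,p,rng=(r-5,r+5));p=px([*x[0][0][:2],.094])
print("rim",x,p);print("red",[(b,onz(c,b[0],.038).round(4)) for b in blobs(red(im))])
u,v=p.astype(int);y0=max(v-60,0);x0=u-90
cv2.imwrite("pics/w5c.png",cv2.resize(im[y0:y0+150,x0:x0+180],None,fx=4,fy=4,interpolation=2))
E
```

```text
[0.46155903 0.02775506 0.22158041] 9.9167 [-0.65100731  0.03076194 -0.59154751]
ring (array([0.52609122, 0.064475  , 0.03372854]), np.float64(0.0009984641339022189))
rim ((array([0.52589517, 0.06668573, 0.02278703]), np.float64(0.00012037477738382738)), (array([0.52558532, 0.06651482]), np.float64(0.00020658594259765346))) [314.4894715  100.99696641]
red [((array([122.8, 130.7]), [112, 121, 23, 21, 373]), array([0.399 , 0.2326, 0.038 ])), ((array([303.8, 186.9]), [295, 178, 19, 19, 293]), array([0.4385, 0.0328, 0.038 ]))]
```

View pics/w5c.png

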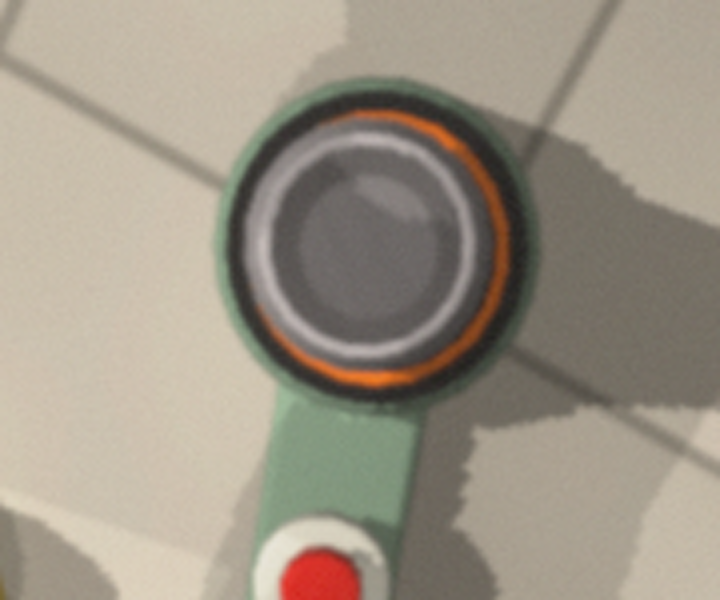

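The cup (rim (314,101)), plate and button (304,187) have not moved, the cup is upright and centred, and the arm is clear. I'm handing in.

```bash
python3 -c "
from bench import *
print(close_job())"
```

```text
the job is handed in; nothing more can be done
None
```

The job is handed in (no verdict shown): the cup stands upright about 2 mm from the plate's centre, the button was pressed to its stop and let go, the warmer has not moved measurably, and the arm is clear.

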